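Set the sprung radius rod on the drawing board

ROBOT

A 6-joint arm with a two-finger parallel gripper is mounted at the origin on the work surface. World frame = base frame: x ahead of the robot, y to its left, z up, the work surface at z = 0. Lengths are in m, angles in degrees, forces in N, time in s.
With the tool pointing down it reaches from about 0.425 to 0.925 m from the base axis. Payload 12.5 kg.
Tool frame: the origin (TCP) lies at the very end of the fingers, on their centre line; the grasp point (between the pads) lies 19 mm behind it; z points along the fingers, y is the line along which they close (so a half turn about z gives the same grasp; the last joint's range is limited). The gripper opens to 85 mm and grips with 20 to 120 N. Pads are 22 mm wide; open, the fingers measure 114 mm over their backs; the gripper's body (76 mm by 85 mm) begins 54 mm behind the grasp point. The pads swing forward as they close: fully open they stand 13 mm farther back than shut.
Start: joints at [63.277, 28.126, 89.318, -0, 62.55, -6.05], TCP at [0.221, 0.585, 0.231] pointing down, gripper open.
Joint ranges: [-177.58, 177.58], [-47.91, 125.51], [2.72, 160], [-65.01, 245.01], [3.68, 167.84], [-153.87, 153.87]. Speed limits (degrees/s): [127.2, 127.2, 159.86, 180, 180, 180].

INTERFACE

Orientations are given as a 3x3 rotation matrix whose columns are the frame's x, y, z axes.
In Python, from rig import manip gives the robot as it stands.
- The arm moves only by the tool send_rows, never from a script. Its argument "increments" is a list of rows, each an object with "linear": the shift along the tool's x, y, z as a fraction of full scale, a list of three; "roll": the turn about the tool's z as a fraction of full scale; "jaw": the opening, from 0 (shut) to 1 (fully open). In form: [{"linear": [x, y, z], "roll": roll, "jaw": jaw}, ...]. A call has 1 to 12 rows; each row is the pose to reach, as a shift and turn from the pose commanded when the call began, along the tool's axes at that moment; what a row does not reach only later rows make up. Full scale, the value 1, is 0.15 m for a shift and 90 degrees for a turn. A row lasts 1/12 s, in which the tool goes at most 41.7 mm and 7.16 degrees, less where a joint would pass 70% of its speed; a pose out of reach is approached as far as the arm can. A call with a number of a shift or a turn outside -1 to 1 is refused whole. A call with a gripper value outside its range is refused whole. The fingers move at their own pace and stop on an object; "newtons" is the grip in N (left out, the last holds). Time passes only in rows, so rows that repeat a pose let the fingers close. It gives the time, the measured TCP pose, the force, the opening and the grip force at its end, in the units of the state.
- manip.state(): the state, without advancing time (a new reading comes with each control period).
- manip.read_camera(name): name is "scene" or "top" or "wrist"; returns (picture, depth): 420x560x3 uint8, red, green, blue; 420x560 float32, m along the optical axis (not along the pixel's ray), 0 where there is no reading.
- manip.calibration(name): a dict with "fx", "fy", "cx", "cy" (pixels), "dist_coeffs" ([k1, k2, p1, p2, k3] as OpenCV has them; the pictures are not rectified), "pose" (4x4, takes a point from camera to world coordinates). Camera axes: x right, y up, looking along -z (the intrinsics and any distortion apply to the point x, -y, -z); pixel columns grow to the right and rows downward; lengths in m; the calibration is good to about 2 mm. A picture is of the moment at which its call begins: read the wrist's pose just before it. calibration takes no time and is no camera call; for the wrist camera it gives the pose at the moment of the call.
- manip.job_done(): hands the job in; it is judged then, once.
The state is a dict: "clock": time; "joint_positions": joint angles; "dq": joint speeds; "joint_torque": joint torques, N m; "ee_pos": TCP position; "tcp_rot": TCP orientation; "wrist_force": force on the tool from outside, world axes, zero at the start; "torque": the same for the moment, N m; "grip_width": finger opening in m; "grip_force": force on a finger pad.
Only numpy, scipy, OpenCV 4.12 (cv2) and the standard library are available. Lean on these libraries where they do the work, as an engineer would, in place of code of your own. Each camera call takes 0.05 s, during which the arm holds its last target. There are 200 camera calls.

TASK

Pick up the telescoping radius rod by its dark wooden sleeve from the yellow sketchbook, drop its steel eye over the brass pivot pin on the drawing board, then pull the sleeve away from the pin against the inner spring until the sleeve's brass mouth stands on the red band of the inner rod, with the sleeve's blue tail end above the blue dot. Finish while still holding it there, level, steady and clear of the board, ready for drawing the arc: do not let go. Leave the flasks, model house, stones and brush pot where they are.

Things in the scene. Friction and masses are not known exactly. Their poses are not given: they have to be found in the camera images.
- sleeve: dark wooden sleeve of the radius rod, a square bar 150 long x 26 wide x 30 high (mm), about 90 g, lying loose on the sketchbook; brass bezel at the mouth end, blue cap at the tail. Origin: centre of its underside; +x along the rod towards the mouth and eye, z up; the rod's axis runs 15 mm above the origin. Grip it across its 26 mm width, about the middle, from above
- mouth (a point): centre of the sleeve's brass mouth face, on the rod axis, 75 mm ahead (+x) of the sleeve's middle
- tail (a point): centre of the sleeve's blue tail face, on the rod axis, 75 mm behind the sleeve's middle
- eye (a point): centre of the flat steel ring (eye) at the free end of the inner rod, on the rod axis; ring 34 mm outside, 24 mm hole, 8 mm thick, hole axis parallel to the sleeve's z. It stands 60 mm ahead of the mouth when the rod is fully in. The inner rod is 8 mm thick, with a 16 mm wide red band that is hidden in the sleeve at first, and black beyond it (black showing = pulled too far)
- rodpart (a joint): how far the inner rod is pulled out of the sleeve, m: 0 fully in, stop at 0.095. The red band starts to show at 0.062 and is fully out at 0.078 (middle 0.070). A spring draws the rod in: 4 N at 0 rising by 0.8 N per 10 mm, 9.6 N at the middle of the band
- board: fixed drawing board 280 x 380 mm, 12 mm thick, with paper. Origin: centre of its underside; the pin and the dot lie along its y axis, both at x = -20 mm, the pin at y = -115 mm, the dot at y = +170 mm
- pin_top (a point): tip of the upright brass pivot pin, 80 mm above the table; the pin is 10 mm thick with a tapered tip, and rises 32 mm above a dark steel shoulder (30 mm across, top 48 mm above the table) on which the eye can rest
- dot (a point): centre of the blue dot (18 mm across) on the board's paper, 285 mm from the pin: with the eye pulled against the pin and the mouth on the red band, the tail comes above it
- sketchbook: fixed closed yellow sketchbook 200 x 160 mm, 28 mm thick, on which the rod starts. Origin: centre of its underside
- flask_a: loose conical glass flask with blue paint water, 74 mm across, 120 mm high; origin at the centre of its underside; leave alone
- flask_b: loose conical glass flask, amber, 74 mm across, 120 mm high; origin at the centre of its underside; leave alone
- house: loose model house on a plywood base 135 x 190 mm, 88 mm high; origin at the centre of its underside; leave alone
- stone_a: loose pale stone on the far part of the board, about 45 mm across, 34 mm high; origin under its centre; leave alone
- stone_b: loose pale stone on the table, about 60 mm across, 46 mm high; origin under its centre; leave alone
- brush_pot: loose white pot with brushes, 76 mm across, 188 mm high with brushes; origin under its centre; leave alone
Not all that is in view belongs to the job. Of the things shaped like the sleeve, the wooden one is meant.

How it is judged (in metres and radians):
On the way, in this order (a step that is already met when the one before it is completed fails the run):
1. the rod is lifted clear of the sketchbook, in the fingers (height (world z) of sleeve above 0.045 m and contact force between the fingers and sleeve above 1 N and contact force between sleeve and sketchbook below 0.05 N), for 0.2 s.
2. the eye is over the pin (horizontal distance between eye and pin_top below 0.014 m and z of eye in the frame of pin_top below -0.006 m), for 0.1 s.
At the end, for the whole second after the job is handed in: Still gripped; the eye is round the pin (6 mm or more below its tip) and pulls on it with over 3 N; rod out 62 to 78 mm (mouth on the red band); tail within 22 mm of the blue dot seen from above; sleeve level within 15 degrees, underside over 20 mm up, tail over 35 mm up, under 20 mm/s (all of step 2 and value of joint rodpart between 0.062 and 0.078 m and horizontal distance between tail and dot below 0.022 m and angle between sleeve's own z axis and vertical below 0.26 rad and height (world z) of sleeve above 0.02 m and height (world z) of tail above 0.035 m and contact force between the fingers and sleeve above 2 N and contact force between sleeve and board above 3 N and linear speed of sleeve below 0.02 m/s); the arm keeps its last pose, push and grip.
It fails at once if a bystander is pushed away (over 30 mm) (distance of any of flask_a, flask_b, house, stone_a, stone_b, brush_pot from where it was at the start of the episode above 0.03 m).
It fails at once if a flask is tipped (angle between any of flask_a, flask_b's own z axis and vertical above 0.4 rad).
It also fails if it takes over 42 s, if anything falls off the work surface, if the arm or the gripper's body presses on something with over 40 N, if the wrist force passes 120 N, or if a joint passes its speed limit or range.

## Working session

There is one attempt and no reset: what is moved stays moved. The work goes in short steps, Python scripts to look and compute and a tool call to move; the robot and the scene stay as the last step left them, time stands still between calls to the robot, and variables do not carry over. Pictures are saved under pics/ and viewed, at most 10 in all, crops included, and the job is handed in when it is done.

Besides the shell and the picture viewer there is one more tool, called after "Request:" by a JSON object that holds its "fn" and its "kwargs". send_rows: Moves the arm, as the interface text tells. Shift numbers are shares of 0.15 m and turn numbers shares of 90 degrees, none past 1 either way. Its arguments: {"type":"object","properties":{"increments":{"type":"array","items":{"type":"object","properties":{"linear":{"type":"array","items":{"type":"number"}},"roll":{"type":"number"},"jaw":{"type":"number"}}}},"newtons":{"type":"number"}},"required":["increments"]}

```bash
mkdir -p pics; cat > h.py <<'E'
import numpy as np, cv2
from rig import manip
def grab(n):
    c=manip.calibration(n); p,d=manip.read_camera(n); return c,p,d
def ray(c,uv):
    K=np.array([[c['fx'],0,c['cx']],[0,c['fy'],c['cy']],[0,0,1]])
    q=cv2.undistortPoints(np.array(uv,float).reshape(-1,1,2),K,np.array(c['dist_coeffs'],float)).reshape(-1,2)
    P=np.array(c['pose']); r=np.c_[q[:,0],-q[:,1],-np.ones(len(q))]
    return P[:3,3],r@P[:3,:3].T
def onz(c,uv,z):
    o,r=ray(c,uv); return o+r*((z-o[2])/r[:,2])[:,None]
def bydepth(c,uv,d):
    o,r=ray(c,uv); return o+r*np.array([d[int(v),int(u)] for u,v in uv])[:,None]
def save(n,p): cv2.imwrite('pics/'+n+'.png',cv2.cvtColor(p,cv2.COLOR_RGB2BGR))
E
python3 - <<'E'
from h import *
for n in ('top','scene'):
    c,p,d=grab(n); save(n,p); np.savez(n+'.npz',p=p,d=d); print(n,np.round(c['pose'],3).tolist(),c['fx'])
E
```

```text
top [[0.011, 0.982, -0.19, 0.226], [-1.0, 0.01, -0.009, -0.057], [-0.007, 0.19, 0.982, 1.457], [0.0, 0.0, 0.0, 1.0]] 427.5084347397384
scene [[0.0, -0.795, 0.607, 1.195], [1.0, 0.012, 0.015, -0.018], [-0.019, 0.607, 0.794, 1.047], [0.0, 0.0, 0.0, 1.0]] 387.37954190387995
```

View pics/top.png

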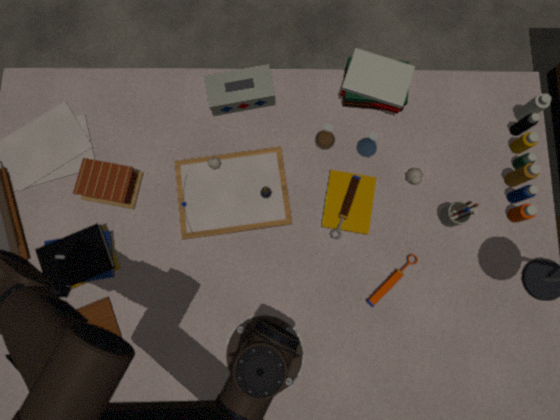

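View pics/scene.png

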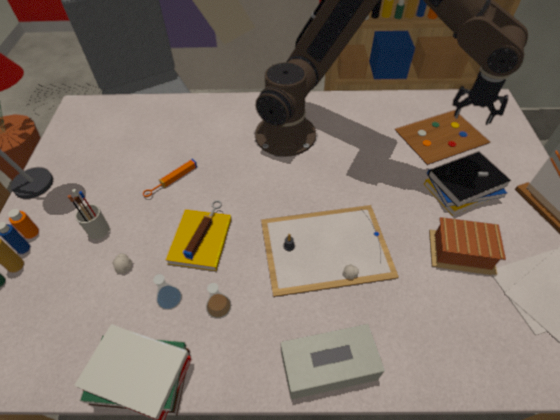

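Top: the wooden sleeve is on the yellow book, tail about (356,178) and eye (335,234). The pin is at (266,192), the dot at (184,204), and the orange rod is a decoy. Scene: sleeve around (198,238), eye (216,207), pin (289,241), dot (376,234).

```bash
python3 - <<'E'
from h import *
T=np.load('top.npz');S=np.load('scene.npz')
ct,cs=manip.calibration('top'),manip.calibration('scene')
def blob(p,near,lo,hi,r=14):
    h=cv2.cvtColor(p,cv2.COLOR_RGB2HSV); m=cv2.inRange(h,lo,hi); k=np.zeros_like(m); cv2.circle(k,near,r,255,-1); m&=k
    ys,xs=np.nonzero(m); return (xs.mean(),ys.mean(),len(xs)) if len(xs) else None
def tri(a,b):
    o1,r1=ray(ct,[a]);o2,r2=ray(cs,[b]);r1,r2=r1[0],r2[0]
    s=np.linalg.lstsq(np.c_[r1,-r2],o2-o1,rcond=None)[0]; p,q=o1+r1*s[0],o2+r2*s[1]; return (p+q)/2,np.linalg.norm(p-q)
blue=((105,120,30),(130,255,255))
for n,a,b,lo,hi in [('dot',(184,204),(376,234),*blue)]:
    A=blob(T['p'],a,lo,hi,8);B=blob(S['p'],b,lo,hi,8);print(n,A,B); print(tri(A[:2],B[:2]))
# dark wooden sleeve inside book + eye
for nm,im,near,c in (('top',T,(348,197),ct),('scene',S,(198,238),cs)):
    h=cv2.cvtColor(im['p'],cv2.COLOR_RGB2HSV); m=(h[:,:,2]<110).astype(np.uint8)*255
    k=np.zeros_like(m); cv2.circle(k,near,32,255,-1); m&=k
    n,l,st,ce=cv2.connectedComponentsWithStats(m); i=1+np.argmax(st[1:,4]); cn=cv2.findContours((l==i).astype(np.uint8),0,2)[0][0]
    print(nm,st[i],ce[i],cv2.minAreaRect(cn)); print(cv2.boxPoints(cv2.minAreaRect(cn)).round(1).tolist())
for a,b,n in [((335,234),(216,207),'eye'),((266,189),(289,236),'pintip'),((349,195),(199,237),'slv')]: print(n,tri(a,b),onz(ct,[a],.043),onz(cs,[b],.043))
big=lambda p,x,y,w,h:cv2.resize(p[y:y+h,x:x+w],None,fx=4,fy=4,interpolation=cv2.INTER_CUBIC)
a=big(T['p'],250,160,130,90); b=big(S['p'],165,185,150,90); o=np.zeros((720,600,3),np.uint8); o[:360,:520]=a;o[360:,:600]=b
o=cv2.convertScaleAbs(o,alpha=1.8)[:, :]; o=cv2.resize(o,(500,600)); save('crop',o)
E
```

```text
dot (np.float64(183.66666666666666), np.float64(203.88888888888889), 9) (np.float64(376.1111111111111), np.float64(233.66666666666666), 9)
(array([0.49287754, 0.28650461, 0.01110743]), np.float64(0.0024153007064169232))
top [337 174  24  54 471] [348.30997877 198.30573248] ((347.33056640625, 201.12925720214844), (9.929708480834961, 55.647743225097656), 18.970407485961914)
[[333.6000061035156, 225.8000030517578], [351.70001220703125, 173.1999969482422], [361.1000061035156, 176.39999389648438], [343.0, 229.10000610351562]]
scene [183 217  29  43 460] [197.80652174 237.45869565] ((197.97059631347656, 237.38235473632812), (10.975909233093262, 46.647613525390625), 30.963756561279297)
[[181.3000030517578, 254.60000610351562], [205.3000030517578, 214.60000610351562], [214.6999969482422, 220.1999969482422], [190.6999969482422, 260.20001220703125]]
eye (array([ 0.39215651, -0.23360491,  0.03167966]), np.float64(0.007245038060261477)) [[ 0.39041248 -0.22859879  0.043     ]] [[ 0.40109561 -0.23483673  0.043     ]]
pintip (array([0.535837  , 0.00295354, 0.06691109]), np.float64(0.0017405120522098196)) [[0.54118013 0.00309222 0.043     ]] [[0.51972673 0.00435986 0.043     ]]
slv (array([ 0.52229523, -0.27661347,  0.04661668]), np.float64(0.000909803018142485)) [[ 0.52312353 -0.27763595  0.043     ]] [[ 0.51986787 -0.27708057  0.043     ]]
```

View pics/crop.png

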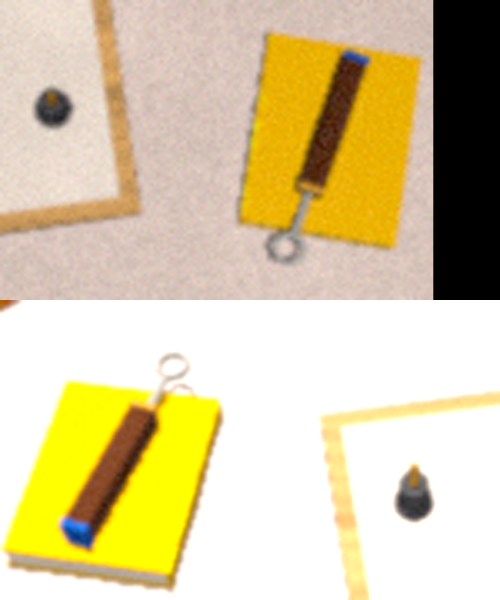

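The crop shows the sleeve with blue tail up and its eye overhanging the book's near edge. The pin stands on its dark collar.

```bash
python3 - <<'E'
from h import *
s=manip.state(); print(np.round(s['tcp_rot'],3).tolist(),s['ee_pos'],s['clock'],s['grip_width'],s['wrist_force'])
c=manip.calibration('wrist'); print(np.round(c['pose'],3).tolist(),c['fx'])
E
```

```text
[[-0.936, 0.353, -0.0], [0.353, 0.936, -0.001], [0.0, -0.001, -1.0]] [0.22053858 0.58457122 0.23077988] 0.1 0.08561288552952949 [ 0.68009355  0.70393933 -0.46706789]
[[0.354, -0.886, -0.3, 0.144], [0.935, 0.335, 0.115, 0.614], [-0.002, -0.321, 0.947, 0.373], [0.0, 0.0, 0.0, 1.0]] 340.16717700301064
```

```bash
cat >> h.py <<'E'
def step(p,psi,q,psi2):
    d=np.array(q)-p; c,s=np.cos(np.radians(psi)),np.sin(np.radians(psi))
    return np.round([(d[0]*c+d[1]*s)/.15,(d[0]*s-d[1]*c)/.15,-d[2]/.15,(psi-psi2)/90],3)
def now():
    s=manip.state(); R=np.array(s['tcp_rot']); return np.array(s['ee_pos']),np.degrees(np.arctan2(R[1,0],R[0,0]))
def go(q,psi2):
    p,psi=now(); psi2=psi+((psi2-psi+180)%360-180) if abs(psi2-psi)>180 else psi2
    print('step',step(p,psi,q,psi2),'from',p.round(4),round(psi,2))
E
python3 - <<'E'
from h import *
p,psi=now(); end=np.array([.522,-.277,.23])
th=np.degrees(np.arctan2(p[1],p[0])); thE=np.degrees(np.arctan2(end[1],end[0])); t0=th
for i in range(9):
    for dth in range(24,5,-1):
        t=max(th-dth,thE); f=(t-t0)/(thE-t0); r=.625*(1-f)+.591*f
        q=np.array([r*np.cos(np.radians(t)),r*np.sin(np.radians(t)),.231]); ps2=max(psi-42,-19.)
        st=step(p,psi,q,ps2)
        if abs(st[:3]).max()<=1: break
    print(st,q.round(3),ps2); p,psi,th=q,ps2,t
    if th<=thE+.01 and psi<=-19: break
E
```

```text
[-1.    -0.154 -0.001  0.467] [0.353 0.51  0.231] 117.32766690398779
[-0.949  0.329 -0.     0.467] [0.462 0.406 0.231] 75.32766690398779
[-0.959  0.947 -0.     0.467] [0.563 0.231 0.231] 33.32766690398779
[-0.367  0.989 -0.     0.467] [0.598 0.077 0.231] -8.67233309601221
[ 0.121  0.969 -0.     0.115] [ 0.594 -0.07   0.231] -19.0
[ 0.058  0.967 -0.     0.   ] [ 0.555 -0.21   0.231] -19.0
[-0.063  0.498 -0.     0.   ] [ 0.522 -0.277  0.231] -19.0
```

Request:
{"fn": "send_rows", "kwargs": {"increments": [{"linear": [-1,-0.15,0],"roll": 0.46,"jaw": 1},{"linear": [-1,-0.15,0],"roll": 0.46,"jaw": 1},{"linear": [-1,-0.15,0],"roll": 0.46,"jaw": 1},{"linear": [-1,-0.15,0],"roll": 0.46,"jaw": 1},{"linear": [-1,-0.15,0],"roll": 0.46,"jaw": 1},{"linear": [-1,-0.15,0],"roll": 0.46,"jaw": 1}]}}

```text
clock: 0.6
ee_pos: [0.3546, 0.5096, 0.2309]
tcp_rot: [[-0.46, 0.888, -0.0], [0.888, 0.46, -0.001], [-0.0, -0.001, -1.0]]
wrist_force: [-1.0, 0.1, 0.4]
grip_width: 0.0851
grip_force: 0.0
```

Request:
{"fn": "send_rows", "kwargs": {"increments": [{"linear": [-0.95,0.33,0],"roll": 0.46,"jaw": 1},{"linear": [-0.95,0.33,0],"roll": 0.46,"jaw": 1},{"linear": [-0.95,0.33,0],"roll": 0.46,"jaw": 1},{"linear": [-0.95,0.33,0],"roll": 0.46,"jaw": 1},{"linear": [-0.95,0.33,0],"roll": 0.46,"jaw": 1},{"linear": [-0.95,0.33,0],"roll": 0.46,"jaw": 1}]}}

```text
clock: 1.1
ee_pos: [0.4648, 0.4066, 0.2309]
tcp_rot: [[0.242, 0.97, -0.001], [0.97, -0.242, -0.0], [-0.001, -0.0, -1.0]]
wrist_force: [-0.4, 0.6, 0.1]
grip_width: 0.0854
grip_force: 0.0
```

Request:
{"fn": "send_rows", "kwargs": {"increments": [{"linear": [-0.95,0.95,0],"roll": 0.46,"jaw": 1},{"linear": [-0.95,0.95,0],"roll": 0.46,"jaw": 1},{"linear": [-0.95,0.95,0],"roll": 0.46,"jaw": 1},{"linear": [-0.95,0.95,0],"roll": 0.46,"jaw": 1},{"linear": [-0.95,0.95,0],"roll": 0.46,"jaw": 1},{"linear": [-0.95,0.95,0],"roll": 0.46,"jaw": 1}]}}

```text
clock: 1.6
ee_pos: [0.5716, 0.2314, 0.2308]
tcp_rot: [[0.824, 0.566, 0.0], [0.566, -0.824, -0.001], [-0.0, 0.001, -1.0]]
wrist_force: [-0.7, -0.2, 0.2]
grip_width: 0.0854
grip_force: 0.0
```

Request:
{"fn": "send_rows", "kwargs": {"increments": [{"linear": [-0.37,0.99,0],"roll": 0.46,"jaw": 1},{"linear": [-0.37,0.99,0],"roll": 0.46,"jaw": 1},{"linear": [-0.37,0.99,0],"roll": 0.46,"jaw": 1},{"linear": [-0.37,0.99,0],"roll": 0.46,"jaw": 1},{"linear": [-0.37,0.99,0],"roll": 0.46,"jaw": 1},{"linear": [-0.37,0.99,0],"roll": 0.46,"jaw": 1}]}}

```text
clock: 2.1
ee_pos: [0.6092, 0.0807, 0.2308]
tcp_rot: [[0.993, -0.119, -0.001], [-0.119, -0.993, -0.0], [-0.001, 0.0, -1.0]]
wrist_force: [-0.1, 0.2, 0.3]
grip_width: 0.0857
grip_force: 0.0
```

Request:
{"fn": "send_rows", "kwargs": {"increments": [{"linear": [0.12,0.97,0],"roll": 0.14,"jaw": 1},{"linear": [0.12,0.97,0],"roll": 0.14,"jaw": 1},{"linear": [0.12,0.97,0],"roll": 0.14,"jaw": 1},{"linear": [0.12,0.97,0],"roll": 0.14,"jaw": 1},{"linear": [0.12,0.97,0],"roll": 0.14,"jaw": 1}]}}

```text
clock: 2.52
ee_pos: [0.6108, -0.0679, 0.2308]
tcp_rot: [[0.945, -0.327, -0.001], [-0.327, -0.945, -0.0], [-0.0, 0.001, -1.0]]
wrist_force: [0.4, -0.0, 0.2]
grip_width: 0.0854
grip_force: 0.0
```

```bash
python3 - <<'E'
from h import *
go([.53,-.22,.24],-19); print(manip.state()['clock'])
# close look for the pin on the way
c,p,d=grab('wrist'); save('w0',p)
E
```

```text
step [-1.770e-01  1.134e+00 -6.100e-02 -1.000e-03] from [ 0.6108 -0.0679  0.2308] -19.1
2.5167
```

Request:
{"fn": "send_rows", "kwargs": {"increments": [{"linear": [-0.2,1,0],"roll": 0,"jaw": 1},{"linear": [-0.2,1,0],"roll": 0,"jaw": 1},{"linear": [-0.2,1,0],"roll": 0,"jaw": 1},{"linear": [-0.2,1,0],"roll": 0,"jaw": 1},{"linear": [-0.2,1,0],"roll": 0,"jaw": 1},{"linear": [-0.2,1,0],"roll": 0,"jaw": 1}]}}

```text
clock: 3.07
ee_pos: [0.5337, -0.1961, 0.2313]
tcp_rot: [[0.946, -0.325, -0.0], [-0.325, -0.946, 0.0], [-0.0, -0.0, -1.0]]
wrist_force: [-0.2, 0.9, -0.1]
grip_width: 0.085
grip_force: 0.0
```

```bash
python3 - <<'E'
from h import *
c,p,d=grab('wrist'); save('w1',p); np.savez('w1.npz',p=p,d=d,pose=c['pose'])
c,p,d=grab('top'); save('t1',p)
E
```

```text
(no output)
```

View pics/w1.png

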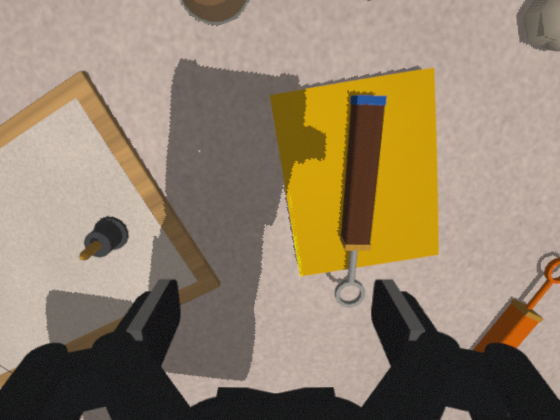

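View pics/w0.png

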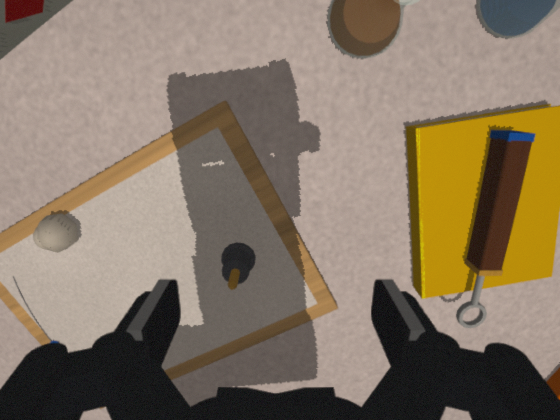

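w1: sleeve top runs from the tail at about (369,97) to the mouth at (357,248), eye at (350,292), pin tip at (84,256). w0: eye at (471,313), pin tip (233,286), collar below it. The fingers are at the bottom of both images.

```bash
python3 - <<'E'
from h import *
w=np.load('w1.npz'); c=manip.calibration('wrist'); c1=dict(c,pose=w['pose'])
p1=np.array(w['pose']); p0=p1.copy(); p,_=now(); print(p)
# w0 camera: same orientation, shifted by the TCP difference (first reading of w0 was .6108 -.0679 .2308)
p0[:3,3]+=np.array([.6108,-.0679,.2308])-p; c0=dict(c,pose=p0)
def tri(b,a):
    o1,r1=ray(c0,[a]);o2,r2=ray(c1,[b]);r1,r2=r1[0],r2[0]
    s=np.linalg.lstsq(np.c_[r1,-r2],o2-o1,rcond=None)[0]; return np.round(((o1+r1*s[0])+(o2+r2*s[1]))/2,4)
print('eye',tri((350,292),(471,313)),'pin',tri((84,256),(233,286)),'mouth top',tri((357,248),(485,273)),'tail',tri((369,97),(513,133)))
print('depth eye rim, sleeve, tip',bydepth(c1,[(357,248),(362,180),(369,100),(370,97)],w['d']).round(4))
h=cv2.cvtColor(w['p'],cv2.COLOR_RGB2HSV); m=((h[:,:,2]<130)&(h[:,:,1]>60)).astype(np.uint8); k=np.zeros_like(m);k[90:255,335:395]=1;m&=k
B=onz(c1,[(352,104),(386,104),(344,245),(369,247),(350,292)],.058); print(B.round(4))
t,mo=onz(c1,[(369,97)],.058)[0],onz(c1,[(357,249)],.058)[0]
print('mid',(t+mo)/2,'len',np.linalg.norm(t-mo),'ang',np.degrees(np.arctan2(*(mo-t)[1::-1])),'eye z.043',onz(c1,[(350,292)],.043))
E
```

```text
[ 0.53443688 -0.19488471  0.23123583]
eye [ 0.3925 -0.2355  0.044 ] pin [5.37e-01 3.00e-04 7.90e-02] mouth top [ 0.4443 -0.2557  0.0486] tail [ 0.5863 -0.3056  0.0446]
depth eye rim, sleeve, tip [[ 0.4491 -0.2547  0.058 ]
 [ 0.5163 -0.2771  0.0583]
 [ 0.5847 -0.3018  0.0569]
 [ 0.5869 -0.3033  0.0569]]
[[ 0.5863 -0.2862  0.058 ]
 [ 0.5766 -0.3152  0.058 ]
 [ 0.4567 -0.243   0.058 ]
 [ 0.4461 -0.2666  0.058 ]
 [ 0.4014 -0.2348  0.058 ]]
mid [ 0.51763166 -0.2783103   0.058     ] len 0.14724736082571188 ang 161.06941066167815 eye z.043 [[ 0.39141245 -0.23533314  0.043     ]]
```

```bash
python3 - <<'E'
from h import *
go([.518,-.279,.12],-19.0)
E
```

```text
step [0.077 0.566 0.742 0.002] from [ 0.5344 -0.1949  0.2312] -18.83
```

Request:
{"fn": "send_rows", "kwargs": {"increments": [{"linear": [0.077,0.566,0.2],"roll": 0,"jaw": 1},{"linear": [0.077,0.566,0.4],"roll": 0,"jaw": 1},{"linear": [0.077,0.566,0.74],"roll": 0,"jaw": 1},{"linear": [0.077,0.566,0.74],"roll": 0,"jaw": 1},{"linear": [0.077,0.566,0.74],"roll": 0,"jaw": 1},{"linear": [0.077,0.566,0.74],"roll": 0,"jaw": 1}]}}

```text
clock: 3.67
ee_pos: [0.5179, -0.2788, 0.1196]
tcp_rot: [[0.947, -0.322, -0.002], [-0.322, -0.947, 0.002], [-0.003, -0.001, -1.0]]
wrist_force: [0.9, -0.1, 0.5]
grip_width: 0.0855
grip_force: 0.0
```

```bash
python3 - <<'E'
from h import *
go([.518,-.279,.033],-19.0)
E
```

```text
step [0.001 0.001 0.577 0.002] from [ 0.5179 -0.2788  0.1196] -18.81
```

Request:
{"fn": "send_rows", "kwargs": {"increments": [{"linear": [0,0,0.3],"roll": 0,"jaw": 1},{"linear": [0,0,0.5],"roll": 0,"jaw": 1},{"linear": [0,0,0.575],"roll": 0,"jaw": 1},{"linear": [0,0,0.575],"roll": 0,"jaw": 1},{"linear": [0,0,0.575],"roll": 0,"jaw": 0},{"linear": [0,0,0.575],"roll": 0,"jaw": 0},{"linear": [0,0,0.575],"roll": 0,"jaw": 0},{"linear": [0,0,0.575],"roll": 0,"jaw": 0},{"linear": [0,0,0.575],"roll": 0,"jaw": 0},{"linear": [0,0,0.575],"roll": 0,"jaw": 0},{"linear": [0,0,0.575],"roll": 0,"jaw": 0},{"linear": [0,0,0.575],"roll": 0,"jaw": 0}], "newtons": 70}}

```text
clock: 4.67
ee_pos: [0.518, -0.2804, 0.0354]
tcp_rot: [[0.946, -0.324, 0.002], [-0.324, -0.946, -0.001], [0.002, 0.0, -1.0]]
wrist_force: [-1.3, 1.7, 8.7]
grip_width: 0.0248
grip_force: 70.3
```

Request:
{"fn": "send_rows", "kwargs": {"increments": [{"linear": [0,0,0],"roll": 0,"jaw": 0},{"linear": [0,0,0],"roll": 0,"jaw": 0},{"linear": [0,0,0],"roll": 0,"jaw": 0}]}}

```text
clock: 4.92
ee_pos: [0.518, -0.2803, 0.0354]
tcp_rot: [[0.946, -0.324, 0.002], [-0.324, -0.946, -0.001], [0.002, 0.0, -1.0]]
wrist_force: [-1.1, 2.3, 9.0]
grip_width: 0.0249
grip_force: 70.3
```

Request:
{"fn": "send_rows", "kwargs": {"increments": [{"linear": [0,0,-0.15],"roll": 0,"jaw": 0},{"linear": [0,0,-0.3],"roll": 0,"jaw": 0},{"linear": [0,0,-0.5],"roll": 0,"jaw": 0},{"linear": [0,0,-0.75],"roll": 0,"jaw": 0},{"linear": [0,0,-0.75],"roll": 0,"jaw": 0},{"linear": [0,0,-0.75],"roll": 0,"jaw": 0}]}}

```text
clock: 5.42
ee_pos: [0.518, -0.2804, 0.1486]
tcp_rot: [[0.946, -0.324, 0.003], [-0.324, -0.946, -0.002], [0.004, 0.001, -1.0]]
wrist_force: [-0.2, 0.1, -2.3]
grip_width: 0.0249
grip_force: 69.1
```

```bash
python3 - <<'E'
from h import *
c,p,d=grab('wrist'); save('w2',p)
pin=np.array([.537,.0005]);dot=np.array([.4925,.2865]);u=(dot-pin)/np.linalg.norm(dot-pin);print(np.linalg.norm(dot-pin),np.degrees(np.arctan2(u[1],u[0])))
print(pin+u*.135)
p,psi=now(); print(p,psi,manip.state()['wrist_force'])
E
```

```text
0.2894412721088684 98.84398790083902
[0.51624449 0.13389494]
[ 0.51738692 -0.27995308  0.14694631] -18.87673587847866 [-0.89839705 -0.45968418 -0.94102765]
```

View pics/w2.png

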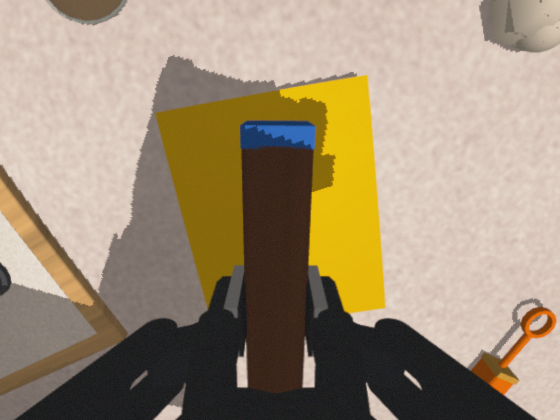

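The rod is held straight in the fingers, blue tail at about (278,135). The mouth and eye are hidden behind the gripper.

```bash
python3 - <<'E'
from h import *
p,psi=now(); P=[p,[.52,-.14,.15],[.525,0,.15],[.516,.10,.15],[.516,.145,.15]]; A=[psi,20,60,98.8,98.8]
for i in range(4): print(step(np.array(P[i]),A[i],P[i+1],A[i+1]))
E
```

```text
[-0.285 -0.888 -0.02  -0.432]
[ 0.351 -0.866 -0.    -0.444]
[ 0.547 -0.385 -0.    -0.431]
[ 0.296  0.046 -0.     0.   ]
```

Request:
{"fn": "send_rows", "kwargs": {"increments": [{"linear": [-0.07,-0.22,-0.02],"roll": -0.08,"jaw": 0},{"linear": [-0.14,-0.44,-0.02],"roll": -0.16,"jaw": 0},{"linear": [-0.21,-0.66,-0.02],"roll": -0.23,"jaw": 0},{"linear": [-0.28,-0.88,-0.02],"roll": -0.3,"jaw": 0},{"linear": [-0.28,-0.88,-0.02],"roll": -0.37,"jaw": 0},{"linear": [-0.28,-0.88,-0.02],"roll": -0.43,"jaw": 0}]}}

```text
clock: 5.97
ee_pos: [0.5198, -0.1394, 0.1481]
tcp_rot: [[0.938, 0.347, -0.003], [0.347, -0.938, 0.001], [-0.002, -0.002, -1.0]]
wrist_force: [-0.5, -0.3, -1.1]
grip_width: 0.0247
grip_force: 69.3
```

Request:
{"fn": "send_rows", "kwargs": {"increments": [{"linear": [0.08,-0.2,0],"roll": -0.08,"jaw": 0},{"linear": [0.16,-0.4,0],"roll": -0.16,"jaw": 0},{"linear": [0.24,-0.6,0],"roll": -0.23,"jaw": 0},{"linear": [0.35,-0.86,0],"roll": -0.3,"jaw": 0},{"linear": [0.35,-0.86,0],"roll": -0.37,"jaw": 0},{"linear": [0.35,-0.86,0],"roll": -0.44,"jaw": 0},{"linear": [0.35,-0.86,0],"roll": -0.44,"jaw": 0}]}}

```text
clock: 6.55
ee_pos: [0.5254, -0.0015, 0.1481]
tcp_rot: [[0.503, 0.864, -0.003], [0.864, -0.503, 0.0], [-0.001, -0.002, -1.0]]
wrist_force: [0.8, -0.3, -1.3]
grip_width: 0.025
grip_force: 69.4
```

Request:
{"fn": "send_rows", "kwargs": {"increments": [{"linear": [0.14,-0.1,0],"roll": -0.08,"jaw": 0},{"linear": [0.27,-0.2,0],"roll": -0.16,"jaw": 0},{"linear": [0.4,-0.3,0],"roll": -0.23,"jaw": 0},{"linear": [0.54,-0.39,0],"roll": -0.3,"jaw": 0},{"linear": [0.54,-0.39,0],"roll": -0.37,"jaw": 0},{"linear": [0.54,-0.39,0],"roll": -0.43,"jaw": 0},{"linear": [0.54,-0.39,0],"roll": -0.43,"jaw": 0},{"linear": [0.54,-0.39,0],"roll": -0.43,"jaw": 0}]}}

```text
clock: 7.22
ee_pos: [0.5166, 0.0967, 0.1488]
tcp_rot: [[-0.135, 0.991, -0.001], [0.991, 0.135, -0.0], [0.0, -0.001, -1.0]]
wrist_force: [-0.6, 0.6, -1.3]
grip_width: 0.0244
grip_force: 69.4
```

Request:
{"fn": "send_rows", "kwargs": {"increments": [{"linear": [0.2,0.03,0],"roll": 0,"jaw": 0},{"linear": [0.25,0.03,0],"roll": 0,"jaw": 0},{"linear": [0.25,0.03,0],"roll": 0,"jaw": 0},{"linear": [0.25,0.03,0],"roll": 0,"jaw": 0}]}}

```text
clock: 7.55
ee_pos: [0.5159, 0.1346, 0.1492]
tcp_rot: [[-0.139, 0.99, -0.001], [0.99, 0.139, -0.0], [-0.0, -0.001, -1.0]]
wrist_force: [-0.0, -0.3, -0.3]
grip_width: 0.0246
grip_force: 69.3
```

```bash
python3 - <<'E'
from h import *
go([.516,.134,.15],98.84)
big=lambda p,x,y,w,h,f:cv2.resize(p[y:y+h,x:x+w],None,fx=f,fy=f,interpolation=cv2.INTER_CUBIC)
c,p,d=grab('top'); np.savez('t3.npz',p=p,d=d); a=big(p,170,150,150,75,4)
c,p,d=grab('scene');np.savez('s3.npz',p=p,d=d); b=big(p,250,170,150,75,4)
save('c3',cv2.convertScaleAbs(np.vstack([a,b]),alpha=1.3))
E
```

```text
step [-0.004  0.    -0.005 -0.009] from [0.5159 0.1346 0.1492] 98.02
```

View pics/c3.png

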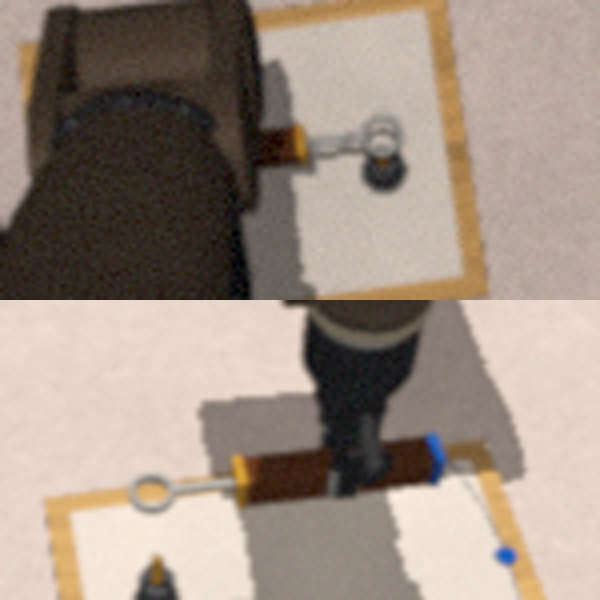

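Crop: top view shows the eye at (381,140) and pin tip at about (383,160). Scene view shows the eye at (152,491) and pin tip at (156,557). The rod is level above the board.

```bash
cat >> h.py <<'E'
def tri(a,b):
    ct,cs=manip.calibration('top'),manip.calibration('scene')
    o1,r1=ray(ct,[a]);o2,r2=ray(cs,[b]);r1,r2=r1[0],r2[0]
    s=np.linalg.lstsq(np.c_[r1,-r2],o2-o1,rcond=None)[0]; p,q=o1+r1*s[0],o2+r2*s[1]; return ((p+q)/2).round(4),np.linalg.norm(p-q).round(4)
E
python3 - <<'E'
from h import *
f=lambda x,y,X,Y:((x+.5)/4-.5+X,(y+.5)/4-.5+Y)
ct,cs=manip.calibration('top'),manip.calibration('scene')
e=(f(381,140,170,150),f(152,191,250,170)); n=(f(383,160,170,150),f(156,256,250,170)); m=(f(304,144,170,150),f(241,180,250,170))
print('eye',tri(*e),'pin',tri(*n))
for c,i in((ct,0),(cs,1)): print('eye z.157',onz(c,[e[i]],.157).round(4),'pin z.08',onz(c,[n[i]],.079).round(4))
t=np.load('t3.npz'); print(bydepth(ct,[(265,181),(255,185.5)],t['d']).round(4))
s=np.load('s3.npz'); print(bydepth(cs,[(283,217.5),(300,217),(305,217)],s['d']).round(4))
E
```

```text
eye (array([0.5303, 0.0007, 0.1546]), np.float64(0.0029)) pin (array([0.5321, 0.0033, 0.0743]), np.float64(0.0011))
eye z.157 [[0.5297 0.002  0.157 ]] pin z.08 [[0.531  0.0036 0.079 ]]
eye z.157 [[ 0.5322 -0.0008  0.157 ]] pin z.08 [[0.5353 0.0026 0.079 ]]
[[0.5746 0.008  0.0198]
 [0.5253 0.0324 0.1628]]
[[ 0.5333 -0.014   0.1581]
 [ 0.5327  0.0345  0.1589]
 [ 0.5294  0.0492  0.1542]]
```

Request:
{"fn": "send_rows", "kwargs": {"increments": [{"linear": [0.005,0.014,0.15],"roll": -0.008,"jaw": 0},{"linear": [0.005,0.014,0.3],"roll": -0.008,"jaw": 0},{"linear": [0.005,0.014,0.4],"roll": -0.008,"jaw": 0},{"linear": [0.005,0.014,0.45],"roll": -0.008,"jaw": 0},{"linear": [0.005,0.014,0.5],"roll": -0.008,"jaw": 0},{"linear": [0.005,0.014,0.55],"roll": -0.008,"jaw": 0},{"linear": [0.005,0.014,0.6],"roll": -0.008,"jaw": 0},{"linear": [0.005,0.014,0.65],"roll": -0.008,"jaw": 0},{"linear": [0.005,0.014,0.65],"roll": -0.008,"jaw": 0}]}}

```text
clock: 8.4
ee_pos: [0.5177, 0.1358, 0.051]
tcp_rot: [[-0.154, 0.988, -0.001], [0.988, 0.154, -0.0], [0.0, -0.001, -1.0]]
wrist_force: [0.2, 0.2, -1.7]
grip_width: 0.0245
grip_force: 69.4
```

```bash
python3 - <<'E'
from h import *
print(now())
big=lambda p,x,y,w,h,f:cv2.resize(p[y:y+h,x:x+w],None,fx=f,fy=f,interpolation=cv2.INTER_CUBIC)
c,p,d=grab('top'); a=big(p,170,150,150,75,4)
c,p,d=grab('scene');b=big(p,250,180,150,75,4)
save('c4',cv2.convertScaleAbs(np.vstack([a,b]),alpha=1.3))
E
```

```text
(array([0.51766974, 0.13583179, 0.05099837]), np.float64(98.83920585838796))
```

View pics/c4.png

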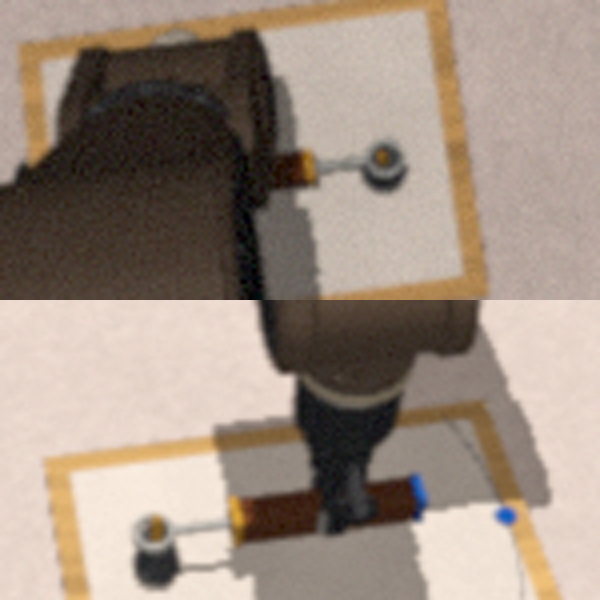

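Both views show the pin tip inside the eye (top (383,158), scene (155,530)), with the sleeve level. Next comes the pull along tool +x.

Request:
{"fn": "send_rows", "kwargs": {"increments": [{"linear": [0.06,0,0],"roll": 0,"jaw": 0},{"linear": [0.12,0,0],"roll": 0,"jaw": 0},{"linear": [0.18,0,0],"roll": 0,"jaw": 0},{"linear": [0.24,0,0],"roll": 0,"jaw": 0},{"linear": [0.3,0,0],"roll": 0,"jaw": 0},{"linear": [0.35,0,0],"roll": 0,"jaw": 0},{"linear": [0.4,0,0],"roll": 0,"jaw": 0},{"linear": [0.44,0,0],"roll": 0,"jaw": 0},{"linear": [0.47,0,0],"roll": 0,"jaw": 0},{"linear": [0.49,0,0],"roll": 0,"jaw": 0},{"linear": [0.49,0,0],"roll": 0,"jaw": 0},{"linear": [0.49,0,0],"roll": 0,"jaw": 0}]}}

```text
clock: 9.5
ee_pos: [0.5067, 0.209, 0.0523]
tcp_rot: [[-0.155, 0.988, 0.001], [0.988, 0.155, -0.001], [-0.001, 0.0, -1.0]]
wrist_force: [2.1, -9.0, -1.0]
grip_width: 0.0245
grip_force: 69.2
```

```bash
python3 - <<'E'
from h import *
print(now(),manip.state()['wrist_force'])
big=lambda p,x,y,w,h,f:cv2.resize(p[y:y+h,x:x+w],None,fx=f,fy=f,interpolation=cv2.INTER_CUBIC)
c,p,d=grab('top'); a=big(p,170,150,150,75,4)
c,p,d=grab('scene');np.savez('s5.npz',p=p,d=d);b=big(p,250,180,150,75,4)
save('c5',cv2.convertScaleAbs(np.vstack([a,b]),alpha=1.3))
c,p,d=grab('wrist');save('w5',p)
E
```

```text
(array([0.50665117, 0.20900543, 0.05234859]), np.float64(98.93379590025334)) [ 2.14326723 -8.95736161 -1.02241079]
```

View pics/c5.png

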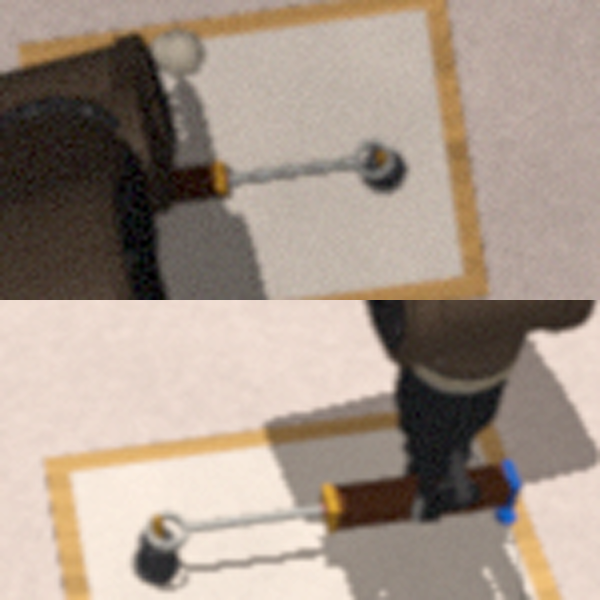

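Crop: top shows the bezel at (222,179) and eye at about (371,158). Scene shows the bezel at (332,506) and eye at (167,528). No clear red is visible yet.

```bash
python3 - <<'E'
from h import *
f=lambda x,y,X,Y:((x+.5)/4-.5+X,(y+.5)/4-.5+Y)
m=tri(f(228,178,170,150),f(325,207,250,180)); e=tri(f(371,158,170,150),f(167,229,250,180)); print(m,e,np.linalg.norm(m[0]-e[0])-.06)
p=np.load('s5.npz')['p'].astype(int); print(p[228:236,322:340].tolist()[3:6])
ct,cs=manip.calibration('top'),manip.calibration('scene')
# tail end and dot from the scene view
print('tail z.06',onz(cs,[f(513,182,250,180)],.06),'dot',onz(cs,[f(506,215,250,180)],.012))
print(manip.state()['wrist_force'])
E
```

```text
(array([0.5179, 0.1331, 0.0632]), np.float64(0.0004)) (array([0.5362, 0.0127, 0.0628]), np.float64(0.0033)) 0.0617834553623767
[[[179, 169, 159], [154, 145, 138], [131, 123, 117], [121, 115, 109], [126, 119, 112], [128, 123, 115], [131, 125, 117], [135, 123, 116], [137, 105, 94], [132, 92, 59], [157, 117, 44], [168, 128, 44], [137, 98, 37], [95, 59, 25], [66, 39, 26], [51, 26, 18], [49, 29, 18], [49, 27, 17]], [[165, 157, 151], [155, 151, 145], [147, 144, 139], [143, 139, 133], [142, 138, 133], [143, 138, 132], [141, 138, 132], [139, 132, 125], [132, 109, 103], [123, 89, 66], [143, 105, 41], [156, 117, 38], [136, 98, 37], [97, 62, 27], [62, 36, 13], [51, 31, 19], [49, 28, 15], [49, 27, 22]], [[141, 137, 131], [139, 136, 129], [139, 135, 130], [134, 130, 125], [127, 123, 118], [119, 116, 111], [117, 114, 109], [114, 108, 103], [104, 88, 78], [99, 69, 47], [109, 76, 27], [113, 83, 23], [98, 68, 24], [70, 44, 19], [51, 29, 20], [44, 21, 8], [47, 27, 16], [50, 29, 22]]]
tail z.06 [[0.49411618 0.28143456 0.06      ]] dot [[0.49247558 0.28521007 0.012     ]]
[ 1.55435284 -9.36969011 -1.37721447]
```

Request:
{"fn": "send_rows", "kwargs": {"increments": [{"linear": [0.02,0,0],"roll": 0,"jaw": 0},{"linear": [0.045,0,0],"roll": 0,"jaw": 0},{"linear": [0.045,0,0],"roll": 0,"jaw": 0},{"linear": [0.045,0,0],"roll": 0,"jaw": 0},{"linear": [0.045,0,0],"roll": 0,"jaw": 0}]}}

```text
clock: 10.07
ee_pos: [0.5056, 0.2155, 0.0524]
tcp_rot: [[-0.155, 0.988, 0.001], [0.988, 0.155, -0.001], [-0.001, 0.0, -1.0]]
wrist_force: [2.0, -8.3, -0.9]
grip_width: 0.0244
grip_force: 69.2
```

```bash
python3 - <<'E'
from h import *
print(now(),manip.state()['wrist_force'])
big=lambda p,x,y,w,h,f:cv2.resize(p[y:y+h,x:x+w],None,fx=f,fy=f,interpolation=cv2.INTER_CUBIC)
c,p,d=grab('top'); a=big(p,200,170,80,40,7); 
c,p,d=grab('scene');b=big(p,310,210,80,40,7)
print(p[226:236,322:334].astype(int)[3:6].tolist())
save('c6',cv2.convertScaleAbs(np.vstack([a,b]),alpha=1.2))
E
```

```text
(array([0.50564654, 0.21549363, 0.05235819]), np.float64(98.9256359790272)) [ 2.04920979 -8.32895079 -0.88745486]
[[[189, 178, 168], [185, 175, 164], [160, 151, 141], [128, 120, 112], [117, 109, 101], [116, 109, 100], [117, 109, 101], [116, 109, 102], [115, 107, 100], [108, 99, 89], [101, 78, 54], [128, 93, 36]], [[190, 179, 169], [189, 177, 168], [180, 169, 158], [147, 138, 129], [120, 112, 103], [117, 108, 102], [120, 112, 105], [120, 112, 105], [126, 108, 101], [123, 87, 77], [117, 63, 41], [122, 79, 25]], [[185, 174, 164], [187, 177, 168], [180, 171, 162], [153, 145, 137], [129, 122, 115], [127, 122, 115], [132, 127, 121], [141, 131, 124], [146, 107, 102], [155, 71, 65], [151, 42, 28], [132, 66, 23]]]
```

View pics/c6.png

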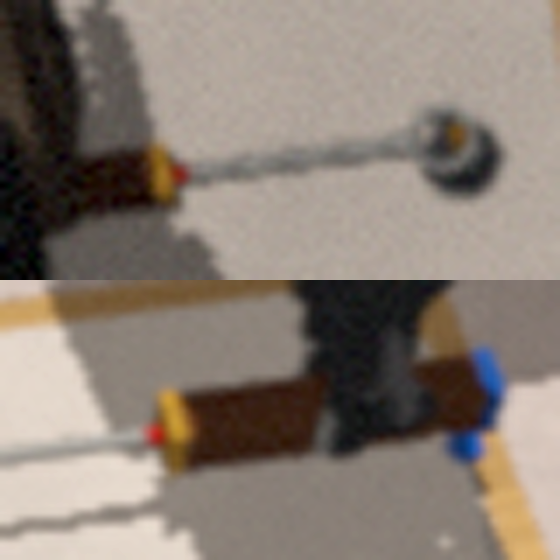

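The crops show a short red stretch just ahead of the bezel and no black: top at (180,174), scene at (157,434). That puts the rod roughly 68 mm out. The blue tail at (488,375) is over the dot at (466,445), with its offset matching its height. TCP geometry puts the tail about 4 mm from the dot, so I'm handing in.

```bash
python3 - <<'E'
from h import *
s=manip.state(); print(np.abs(s['dq']).max(),s['grip_force'],s['clock'])
print(manip.job_done())
E
```

```text
0.04930897030563402 69.20876741409302 10.1667
the job is handed in; nothing more can be done
None
```

The job is handed in at 10.2 s of the 42 s allowed, with no verdict returned: the arm is still gripping the sleeve, level and steady, with the eye round the pin, about 68 mm of rod out (mouth on the red band) and the tail about 4 mm from the blue dot, by my estimates.

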